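# Lock a clamp bolt in the fixture bed

### The arm

A 7-joint arm with a two-finger parallel gripper is mounted at the origin on the work surface. World frame = base frame: x ahead of the robot, y to its left, z up, the work surface at z = 0. Lengths are in m, angles in rad, forces in N, time in s.
With the tool pointing down it reaches from about 0.425 to 0.925 m from the base axis. Payload 6.8 kg.
Tool frame: the origin (TCP) lies at the very end of the fingers, on their centre line; the grasp point (between the pads) lies 19 mm behind it; z points along the fingers, y is the line along which they close (so a half turn about z gives the same grasp; the last joint's range is limited). The gripper opens to 85 mm and grips with 20 to 120 N. Pads are 22 mm wide; open, the fingers measure 114 mm over their backs; the gripper's body (76 mm by 85 mm) begins 54 mm behind the grasp point. The pads swing forward as they close: fully open they stand 13 mm farther back than shut.
Start: joints at [-1.435, 0.477, 0.022, 1.555, -0.011, 1.109, -0.083], TCP at [0.163, 0.655, 0.231] pointing down, gripper open.
Joint ranges: [-2.96, 2.96], [-0.34, 2.1], [-1.41, 1.46], [0.24, 2.44], [-1.37, 4.51], [0.17, 1.92], [-2.96, 2.96]. Speed limits (rad/s): [2.39, 2.39, 3.14, 3.14, 3.14, 3.14, 3.14].

### API

Orientations are given as a unit quaternion [w, x, y, z].
In Python, from station import bot gives the robot as it stands.
- The arm moves only by the tool jog_arm, never from a script. Its argument "motion" is a list of rows, each a list of 7 numbers: the turn, a rotation vector about the tool's x, y, z in rad, then the shift along the tool's x, y, z in mm, then the finger opening in mm, from 0 to 85.4. A call has 1 to 10 rows; each row is the pose to reach, as a shift and turn from the pose commanded when the call began, along the tool's axes at that moment; what a row does not reach only later rows make up. A row lasts 1/8 s, in which the tool goes at most 62.5 mm and 10.7 degrees, less where a joint would pass 70% of its speed; a pose out of reach is approached as far as the arm can. A call with a gripper value outside its range is refused whole. The fingers move at their own pace and stop on an object; "grip_force" is the grip in N (left out, the last holds). Time passes only in rows, so rows that repeat a pose let the fingers close. It gives the time, the measured TCP pose, the force, the opening and the grip force at its end, in the units of the state.
- bot.get_obs(): the state, without advancing time (a new reading comes with each control period).
- bot.read_camera(name): name is "scene" or "top" or "wrist"; returns a dict with "pixels" (420x560x3 uint8, red, green, blue), "camera_matrix" (3x3 intrinsics, pixels), "T" (4x4, takes a point from camera to world coordinates); the wrist camera has in their place "tool_from_camera" (4x4, takes a point from camera to tool coordinates, whose origin is the TCP and whose axes are the flange's). Camera axes: x right, y down, z forward; pixel columns grow to the right and rows downward; lengths in m; the calibration is good to about 2 mm. A picture is of the moment at which its call begins: read the wrist's pose just before it. There is no depth.
- bot.hand_in(): hands the job in; it is judged then, once.
Trained networks look in a picture, given as the dict that the camera call returned (one of the last four; its "shot" number tells which), for a name from the list of things; names that differ only in an ending like _2 or _b are one class to them, and where a whole thing is asked for, a point or a joint stands for the part that bears it (a point fixed in the world has none). Each returns a list of dicts, best first, with "score" (0 to 1); they miss things now and then, are a little off and sometimes report something else, mostly with a low value. They report only what shows in the picture. A call takes as long as a camera call. They do not tell look-alikes from the thing itself.
- bot.spot_in(thing, picture): "xy" ([column, row] in pixels, amid what is visible of it).
- bot.tip_of(thing, picture): "xy" ([column, row] in pixels: a listed point, or the origin of a listed thing).
The state is a dict: "t": time; "q": joint angles; "joint_vel": joint speeds; "joint_torque": joint torques, N m; "eef_pos": TCP position; "tool_rot": TCP orientation; "contact_force": force on the tool from outside, world axes, zero at the start; "torque": the same for the moment, N m; "gripper_width": opening from 0.0 (shut) to 1.0 (fully open); "grasp_force": force on a finger pad.
Only numpy, scipy, OpenCV 4.12 (cv2) and the standard library are available. Lean on these libraries where they do the work, as an engineer would, in place of code of your own. Each camera call takes 0.05 s, during which the arm holds its last target. There are 200 camera calls.

### The job

Clamp the forked bracket on the fixture bed: take the clamp bolt with the single-bar handle and oblong head, lower its head into the wide pocket of the T-slot, slide it along the slot with the handle in line until its shank is right inside the fork, then turn it a quarter turn so the handle lies across the slot, and let go. Leave the cross-handled stud and the round-knobbed foot standing where they are.

Things in the scene. Friction and masses are not known exactly. Their poses are not given: they have to be found in the camera images.
- bolt_mid (a point): Clamp bolt, loose, 0.25 kg, 96 mm tall, upright on its head. Point: on its axis, 48 mm above its underside. Oblong steel head 56 (own x) x 26 (own y) x 10 mm; shank 12 mm thick; round collar 44 mm across at 42 to 48 mm; above it a black bar handle 60 (own x) x 16 (own y) x 48 mm high, in line with the head. Grip it across its 16 mm. Symmetrical: may be turned either way round.
- pocket (a point): Centre of the pocket, on the T-slot's floor, 8 mm above the bench (own x: along the slot to the fork, z up). Pocket mouth 80 (x) x 44 mm (y), tapering over 15 mm into the 24 mm wide slot. Under the 12 mm lips the hollow is 68 mm wide, 18 mm high. Fixed aluminium bed 300 (x) x 130 mm, top 38 mm above the bench, from 55 mm behind this point (-x) to 245 mm ahead.
- fork (a point): Where the bolt's axis belongs: on the slot floor, 143 mm from the pocket along own x (x, z as pocket). Fixed dark steel bracket: 8 mm foot on the bed, top 46 mm above the bench, 90 mm wide; its 30 mm wide notch opens 28 mm before this point, closes 12 mm past it. The collar passes 4 mm above the foot. Upright plate 88 mm past, 94 mm above the bench; two dowels 62 mm past, 53 mm high.
- cross_mid (a point): Bystander: a loose stud as tall as the bolt (96 mm) with a black handle in the form of a cross, 60 mm both ways, and a square 52 mm head. The point is on its axis half-way up. Leave it alone.
- foot_mid (a point): Bystander: a loose levelling foot as tall as the bolt (96 mm) with a round black knob 48 mm across and a round 54 mm base. The point is on its axis half-way up. Leave it alone.
Mind the look-alikes: they are no part of the job. What is shaped like the part that bears bolt_mid but orange is not meant.

How it is judged:
On the way, in this order (a step that is already met when the one before it is completed fails the run):
1. the bolt's head is down in the pocket of the T-slot (z of bolt_mid in the frame of fork below 0.06 m and x of bolt_mid in the frame of pocket between -0.03 and 0.03 m and y of bolt_mid in the frame of pocket between -0.02 and 0.02 m), for 0.1 s.
2. the bolt has been slid along the slot right into the fork, its handle still in line with the slot (within 25 degrees) (z of bolt_mid in the frame of fork below 0.06 m and x of bolt_mid in the frame of fork between -0.014 and 0.014 m and y of bolt_mid in the frame of fork between -0.015 and 0.015 m and angle between the x axis of bolt_mid and the x axis of fork, either way round below 0.44 rad), for 0.1 s.
At the end, for the whole second after the job is handed in: The bolt stands upright (within 10 degrees) with its head on the slot floor (within 6 mm), its axis within 14 mm along the slot (15 mm across) of its place in the fork, its handle and head turned across the slot within 20 degrees; the other two stand within 30 mm of where they were (z of bolt_mid in the frame of fork between 0.042 and 0.054 m and x of bolt_mid in the frame of fork between -0.014 and 0.014 m and y of bolt_mid in the frame of fork between -0.015 and 0.015 m and angle between bolt_mid's own z axis and vertical below 0.17 rad and angle between the x axis of bolt_mid and the y axis of fork, either way round below 0.35 rad); the robot touches nothing.
It fails at once if the cross-handled stud or the round-knobbed foot is moved more than 30 mm or knocked over (distance of any of cross_mid, foot_mid from where it was at the start of the episode above 0.03 m).
It also fails if it takes over 58 s, if anything falls off the work surface, if the arm or the gripper's body presses on something with over 40 N, if the wrist force passes 120 N, or if a joint passes its speed limit or range.

## Working session

There is one attempt and no reset: what is moved stays moved. The work goes in short steps, Python scripts to look and compute and a tool call to move; the robot and the scene stay as the last step left them, time stands still between calls to the robot, and variables do not carry over. Pictures are saved under pics/ and viewed, at most 10 in all, crops included, and the job is handed in when it is done.

Besides the shell and the picture viewer there is one more tool, called after ">>>" as name(argument=value, ...), one argument or row to a line, values as JSON. jog_arm: Moves the arm, as the interface text tells. Its arguments: {"type":"object","properties":{"motion":{"type":"array"},"grip_force":{"type":"number"}},"required":["motion"]}

```bash
mkdir -p pics
cat > h.py <<'E'
import numpy as np, cv2
from station import bot
def ray(c,xy):
    K=c["camera_matrix"];T=c["T"];d=T[:3,:3]@(np.linalg.inv(K)@[xy[0],xy[1],1]);return T[:3,3],d
def at_z(c,xy,z):
    o,d=ray(c,xy);return o+d*(z-o[2])/d[2]
def save(c,n): cv2.imwrite("pics/"+n,c["pixels"][:,:,::-1])
E
python3 - <<'E'
from h import *
np.set_printoptions(precision=4,suppress=True)
o=bot.get_obs();print(o)
H=dict(bolt_mid=.048,pocket=.008,fork=.008,cross_mid=.048,foot_mid=.048)
ims=[]
for n in("top","scene"):
    c=bot.read_camera(n);save(c,n+".png");c["T"]=np.array(c["T"]);print(n,c["T"][:3,3])
    for k,z in H.items():
        for r in bot.tip_of(k,c)[:3]: print(k,np.round(r["xy"],1),round(r["score"],2),at_z(c,r["xy"],z))
E
```

```text
{'t': 0.0, 'q': array([-1.4351,  0.4778,  0.0223,  1.5564, -0.0115,  1.1093, -0.0831]), 'joint_vel': array([-0.0002, -0.0002, -0.0002, -0.0001,  0.0005, -0.0019, -0.0003]), 'joint_torque': array([ -0.0004, -59.6465,   1.608 , -28.1189,   0.0125,   0.0095,
         0.    ]), 'eef_pos': array([0.1628, 0.6545, 0.2303]), 'tool_rot': array([-0.    ,  0.1216,  0.9926, -0.0009]), 'contact_force': array([-0.3432, -0.0117,  0.0434]), 'torque': array([-0.0415, -0.0341, -0.0488]), 'grasp_force': 0.0, 'gripper_width': 1.0016234986821246}
top [0.4524 0.0362 0.8385]
bolt_mid [238.4 244.9] 0.97 [0.4688 0.1124 0.048 ]
bolt_mid [184.3 264.8] 0.89 [0.4284 0.2146 0.048 ]
bolt_mid [285.3 230.9] 0.66 [0.4978 0.0227 0.048 ]
pocket [356.7 242.5] 0.64 [ 0.4798 -0.1235  0.008 ]
fork [388.1 182.9] 0.88 [ 0.6038 -0.1875  0.008 ]
cross_mid [150.4 209.8] 0.56 [0.5328 0.2847 0.048 ]
foot_mid [233.9 164.1] 0.79 [0.6265 0.1262 0.048 ]
scene [1.3048 0.3873 0.6913]
bolt_mid [320.  232.7] 0.75 [0.4653 0.1113 0.048 ]
bolt_mid [323.4 208.1] 0.69 [0.3778 0.0881 0.048 ]
bolt_mid [375.6 234.6] 0.62 [0.4299 0.2163 0.048 ]
pocket [214.3 226.7] 0.79 [ 0.4785 -0.1276  0.008 ]
fork [156.8 253.1] 0.79 [ 0.6055 -0.1927  0.008 ]
cross_mid [397.7 271.4] 0.58 [0.5256 0.2825 0.048 ]
foot_mid [300.8 284.6] 0.57 [0.6261 0.1319 0.048 ]
```

View pics/top.png

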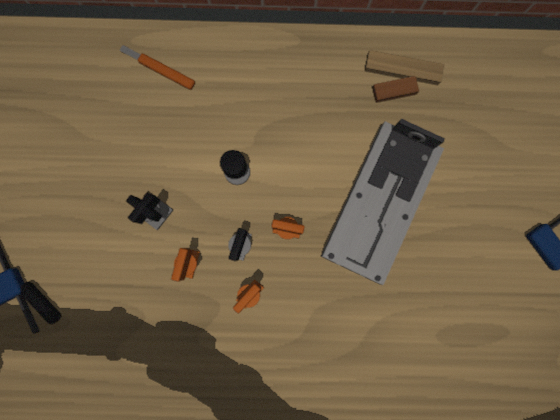

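View pics/scene.png

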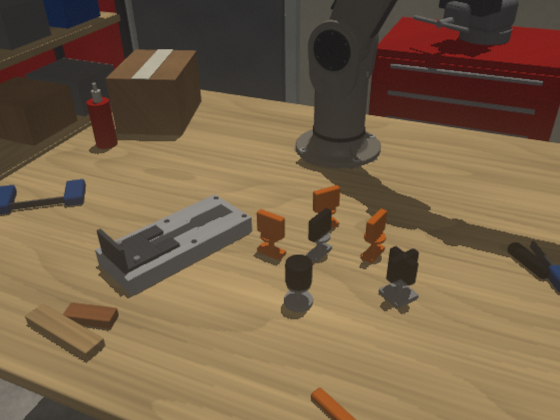

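Black-handled bolt at top px (240,243); three orange look-alikes around it, at (287,229), (185,265) and (249,297). Bed runs from the pocket at (357,242) to the fork at (388,183). Next I'll find the handle direction, then move over it.

```bash
cat >> h.py <<'E'
from scipy.spatial.transform import Rotation as R
def tool():
    o=bot.get_obs();q=o["tool_rot"];return np.array(o["eef_pos"]),R.from_quat([q[1],q[2],q[3],q[0]]).as_matrix(),o
def go(p,yaw):
    """row to reach world p with tool z down and tool y at world angle yaw (deg, mod 180)"""
    t,M,o=tool()
    best=None
    for a in (yaw,yaw+180):
        a=np.radians(a);y=np.array([np.cos(a),np.sin(a),0]);z=np.array([0,0,-1.]);G=np.c_[np.cross(y,z),y,z]
        rv=R.from_matrix(M.T@G).as_rotvec()
        if best is None or np.linalg.norm(rv)<np.linalg.norm(best): best=rv
    print("turn",np.round(best,3),"deg",np.round(np.degrees(best),1),"shift mm",np.round(1000*M.T@(np.array(p)-t),1),"q7",round(o["q"][6],2),"F",np.round(o["contact_force"],1),"t",round(o["t"],2))
def wristT(c,t,M):
    W=np.eye(4);W[:3,:3]=M;W[:3,3]=t;c["T"]=W@np.array(c["tool_from_camera"]);return c
def handle(c,guess,z,rad=.045,thr=60):
    """dark blob near guess (world) -> centre and angle of its long axis at height z"""
    im=c["pixels"].max(2);m=(im<thr).astype(np.uint8);m=cv2.morphologyEx(m,cv2.MORPH_OPEN,np.ones((3,3)))
    v,u=np.nonzero(m);o=c["T"][:3,3];K=np.linalg.inv(c["camera_matrix"]);d=(c["T"][:3,:3]@K@np.array([u,v,np.ones(len(u))])).T
    P=o+d*((z-o[2])/d[:,2:]);P=P[np.linalg.norm(P[:,:2]-guess[:2],axis=1)<rad][:,:2].astype(np.float32)
    r=cv2.minAreaRect(P);mu=P.mean(0);w,V=np.linalg.eigh(np.cov(P.T));a=np.degrees(np.arctan2(V[1,1],V[0,1]))%180
    return mu,a,r,np.sqrt(w)*np.sqrt(12),len(P)
E
python3 - <<'E'
from h import *
c=bot.read_camera("top");c["T"]=np.array(c["T"])
for thr in(40,60): print(handle(c,[.467,.112],.096,.045,thr))
t,M,o=tool();go([.467,.112,.23],76)
for a in (c,):
    for p in [(322,254),(381,283),(386,123)]: print(at_z(a,p,.038))
E
```

```text
(array([0.46939817, 0.10896299], dtype=float32), np.float64(163.1573709828304), ((0.4694133996963501, 0.10939578711986542), (0.018346531316637993, 0.057564299553632736), 72.50801849365234), array([0.01730614, 0.05704169]), 303)
(array([0.4705616 , 0.10827275], dtype=float32), np.float64(162.1581932211715), ((0.47015854716300964, 0.10892868041992188), (0.02222338691353798, 0.060514897108078), 69.03013610839844), array([0.01868543, 0.05918249]), 337)
turn [ 0.    -0.     0.001] deg [ 0. -0.  0.] shift mm [-426.2 -453.6    1.3] q7 -0.08 F [-0.3  0.2 -0.1] t 0.65
[ 0.45487625 -0.05003411  0.038     ]
[ 0.40134996 -0.16535738  0.038     ]
[ 0.72011434 -0.17540578  0.038     ]
```

>>> jog_arm(
  motion=[
    [0,0,0.01,-43,-46,0,45],
    [0,0,0.02,-86,-92,0,45],
    [0,0,0.03,-128,-137,0,45],
    [0,0,0.04,-170,-182,0,45],
    [0,0,0.05,-213,-228,0,45],
    [0,0,0.05,-256,-274,0,45],
    [0,0,0.05,-298,-319,0,45],
    [0,0,0.05,-340,-364,0,45],
    [0,0,0.05,-383,-410,0,45],
    [0,0,0.05,-424,-456,0,45],
  ],
)

```text
t: 1.9
eef_pos: [0.4652, 0.1085, 0.2318]
tool_rot: [0.001, 0.146, 0.989, 0.001]
contact_force: [1.2, 0.8, -0.8]
gripper_width: 0.527
grasp_force: 0.0
```

>>> jog_arm(
  motion=[
    [0,0,0,0,0,0,45],
    [0,0,0,0,0,0,45],
  ],
)

```text
t: 2.15
eef_pos: [0.4641, 0.1106, 0.2314]
tool_rot: [-0.0, 0.147, 0.989, 0.0]
contact_force: [-0.1, -0.4, 0.2]
gripper_width: 0.528
grasp_force: 0.0
```

Run:
```python
from h import *
t,M,o=tool();print(t);c=wristT(bot.read_camera("wrist"),t,M);save(c,"w1.png")
for r in bot.tip_of("bolt_mid",c)[:4]: print(np.round(r["xy"]),r["score"],at_z(c,r["xy"],.048))
for thr in(40,60): print(handle(c,[.467,.11],.096,.04,thr))
go([.468,.110,.058],73)
```

```text
[0.46414636 0.11058074 0.23135012]
[224.  88.] 0.88 [0.37063055 0.09033668 0.048     ]
[277. 189.] 0.85 [0.46865412 0.10780798 0.048     ]
[380. 113.] 0.75 [0.42979889 0.21427557 0.048     ]
[202. 245.] 0.69 [0.50174658 0.02247545 0.048     ]
(array([0.48924178, 0.10267971], dtype=float32), np.float64(14.80362568953882), ((0.487210214138031, 0.1017204076051712), (0.017652563750743866, 0.011680936440825462), 29.576570510864258), array([0.01124228, 0.0145578 ]), 115)
(array([0.46806073, 0.11059184], dtype=float32), np.float64(165.18402843132048), ((0.4655575752258301, 0.11128167808055878), (0.015178514644503593, 0.06401429325342178), 73.6437759399414), array([0.01500459, 0.05869514]), 1294)
turn [ 0.    -0.     0.005] deg [ 0.  -0.   0.3] shift mm [ -4.6  -0.4 173.3] q7 0.98 F [-0.2  0.8 -0.1] t 2.25
```

View pics/w1.png

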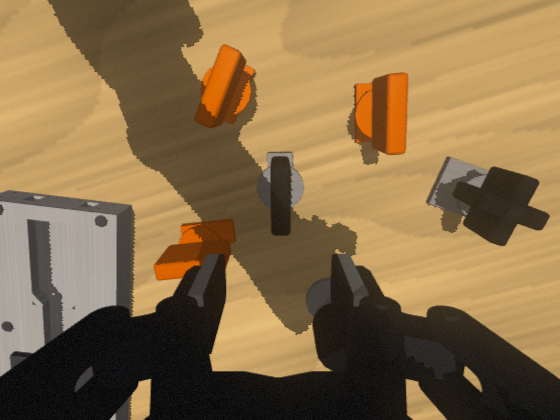

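>>> jog_arm(
  motion=[
    [0,0,0,-3,0,40,45],
    [0,0,0,-3,0,85,45],
    [0,0,0,-3,0,125,45],
    [0,0,0,-3,0,155,45],
    [0,0,0,-3,0,171,45],
    [0,0,0,-3,0,171,45],
    [0,0,0,-3,0,171,10],
    [0,0,0,-3,0,171,10],
    [0,0,0,-3,0,171,10],
    [0,0,0,-3,0,171,10],
  ],
  grip_force=60,
)

```text
t: 3.5
eef_pos: [0.4681, 0.1097, 0.0614]
tool_rot: [0.001, 0.146, 0.989, 0.001]
contact_force: [-0.9, 0.1, 8.3]
gripper_width: 0.175
grasp_force: 62.3
```

Run:
```python
from h import *
t,M,o=tool();print(t,o["gripper_width"],o["grasp_force"]);c=wristT(bot.read_camera("wrist"),t,M);save(c,"w2.png");go(t,0)
```

```text
[0.46811863 0.10973785 0.06142736] 0.17513297748216725 62.33626842498779
turn [0.002 0.    1.277] deg [ 0.1  0.  73.2] shift mm [-0.  0. -0.] q7 1.13 F [-0.2 -0.1  6.4] t 3.55
```

View pics/w2.png

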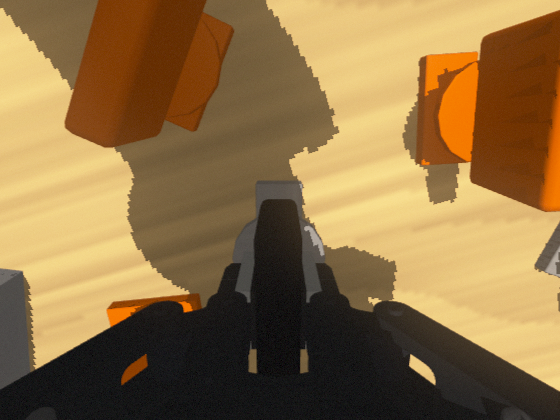

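Firm grip on the handle. I'll lift and stop short of the pocket to look at the slot.

>>> jog_arm(
  motion=[
    [0,0,0,0,0,-40,10],
    [0,0,0,0,0,-90,10],
    [0,0,0.03,-8,-18,-135,10],
    [0,0,0.06,-20,-45,-150,10],
    [0,0,0.1,-38,-85,-150,10],
    [0,0,0.15,-55,-125,-150,10],
    [0,0,0.15,-67,-147,-150,10],
    [0,0,0.15,-67,-147,-150,10],
    [0,0,0.15,-67,-147,-150,10],
  ],
)

```text
t: 4.68
eef_pos: [0.4879, -0.0508, 0.2094]
tool_rot: [-0.001, 0.22, 0.975, -0.0]
contact_force: [0.6, -0.3, -2.7]
gripper_width: 0.177
grasp_force: 61.0
```

Run:
```python
from h import *
t,M,o=tool();print(t,o["gripper_width"],o["grasp_force"]);c=wristT(bot.read_camera("wrist"),t,M);save(c,"w3.png");go([.479,-.125,t[2]],64.5)
print("yaw",np.degrees(np.arctan2(M[1,1],M[0,1])))
for k,z in(("pocket",.008),("fork",.008)):
    for r in bot.tip_of(k,c)[:2]: print(k,np.round(r["xy"]),r["score"],at_z(c,r["xy"],z))
# handle far end in last grip picture (tool coords)
K=c["camera_matrix"];F=np.array(c["tool_from_camera"]);
d=F[:3,:3]@np.linalg.inv(K)@[278,200,1];print("far end tool",F[:3,3]+d*((-.035-F[2,3])/d[2]))
```

```text
[ 0.48787773 -0.05078656  0.20943087] 0.17730989197697353 60.95019578933716
turn [-0.    -0.002  0.002] deg [-0.  -0.1  0.1] shift mm [-23.9 -71.4   0.1] q7 1.24 F [ 1.2 -0.1 -2.2] t 4.72
yaw 64.54344700191727
pocket [198. 203.] 0.81 [ 0.47474672 -0.13317721  0.008     ]
far end tool [ 0.04089657  0.00011523 -0.035     ]
```

View pics/w3.png

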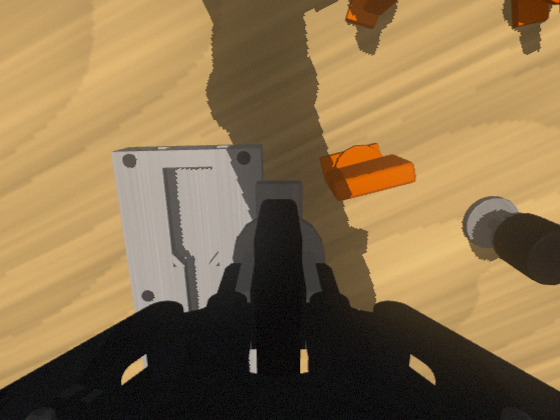

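Run:
```python
from h import *
t,M,o=tool();c=wristT(bot.read_camera("wrist"),t,M)
K=c["camera_matrix"];F=np.array(c["tool_from_camera"]);print("cam in tool",F[:3,3],F[:3,2])
def tl(p,z):
    d=F[:3,:3]@np.linalg.inv(K)@[*p,1];return F[:3,3]+d*((z-F[2,3])/d[2])
for p,z in[((278,200),.013),((278,200),-.035),((279,182),.051),((255,182),.051),((301,182),.051),((279,182),.061)]: print(p,z,tl(p,z))
def wl(p): return at_z(c,p,.038)
A,B,C=wl((113,152)),wl((262,146)),wl((135,309));print(A,B,C,np.degrees(np.arctan2(*(C-A)[1::-1])),np.degrees(np.arctan2(*(B-A)[1::-1]))-90,np.linalg.norm(B-A))
a=np.radians(-25.3);u=np.array([np.cos(a),np.sin(a)]);print("pocket from end edge",(A+B)[:2]/2+.055*u)
print("mouth",wl((163,168)),wl((213,168)))
im=c["pixels"][130:330,100:290];cv2.imwrite("pics/w3c.png",cv2.resize(im[:,:,::-1],None,fx=3,fy=3,interpolation=0))
```

```text
cam in tool [ 0.06897879  0.00026589 -0.14266114] [-0.27288169 -0.00167863  0.96204613]
(278, 200) 0.013 [2.83761962e-02 4.76610405e-05 1.30000000e-02]
(278, 200) -0.035 [ 0.0408965   0.00011495 -0.035     ]
(279, 182) 0.051 [0.02866351 0.00053921 0.051     ]
(255, 182) 0.051 [ 0.02865515 -0.0126235   0.051     ]
(301, 182) 0.051 [0.02867117 0.01260217 0.051     ]
(279, 182) 0.061 [0.02658177 0.00055332 0.061     ]
[ 0.3995158  -0.16714041  0.038     ] [ 0.45038079 -0.04747631  0.038     ] [ 0.54021787 -0.23097776  0.038     ] -24.404073729469268 -23.02863107406543 0.13002593376101754
pocket from end edge [ 0.47467284 -0.13081304]
mouth [ 0.43033279 -0.13483931  0.038     ] [ 0.4491873  -0.09496355  0.038     ]
```

View pics/w3c.png

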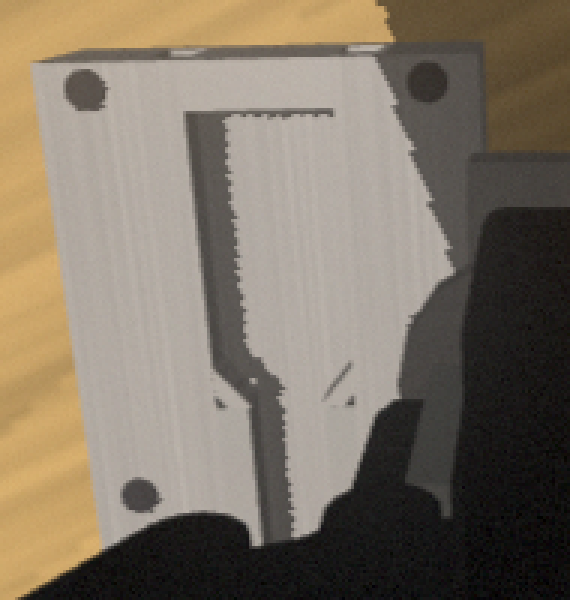

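>>> jog_arm(
  motion=[
    [0,0,0,-12,-39,0,10],
    [0,0,0,-24,-79,0,10],
    [0,0,0,-24,-79,20,10],
    [0,0,0,-24,-79,60,10],
    [0,0,0,-24,-79,85,10],
    [0,0,0,-24,-79,105,10],
    [0,0,0,-24,-79,120,10],
    [0,0,0,-24,-79,130,10],
    [0,0,0,-24,-79,137,10],
    [0,0,0,-24,-79,137,10],
  ],
)

```text
t: 6.12
eef_pos: [0.4765, -0.1324, 0.0732]
tool_rot: [-0.0, 0.22, 0.975, 0.0]
contact_force: [-0.0, 1.0, -2.8]
gripper_width: 0.174
grasp_force: 60.9
```

Run:
```python
from h import *
t,M,o=tool();print(t,o["gripper_width"],o["grasp_force"]);c=wristT(bot.read_camera("wrist"),t,M);save(c,"w4.png");go([.605,-.193,t[2]],64.8)
print("yaw",np.degrees(np.arctan2(M[1,1],M[0,1])))
c=bot.read_camera("top");c["T"]=np.array(c["T"])
for k,z in(("pocket",.008),("fork",.008),("bolt_mid",.058)):
    for r in bot.tip_of(k,c)[:4]: print(k,np.round(r["xy"]),r["score"],at_z(c,r["xy"],z))
```

```text
[ 0.47647655 -0.13243813  0.07318814] 0.1741054433835473 60.90841770172119
turn [ 0.     0.    -0.004] deg [ 0.   0.  -0.2] shift mm [-141.9    0.5    0.3] q7 1.59 F [-0.4 -0.4 -2.7] t 6.17
yaw 64.56875983212481
fork [390. 181.] 0.92 [ 0.60718926 -0.19188284  0.008     ]
bolt_mid [287. 231.] 0.94 [0.49765688 0.01939888 0.058     ]
bolt_mid [185. 269.] 0.74 [0.42090288 0.21052453 0.058     ]
bolt_mid [365. 241.] 0.73 [ 0.48058638 -0.13027875  0.058     ]
bolt_mid [249. 295.] 0.64 [0.3753524  0.08854533 0.058     ]
```

View pics/w4.png

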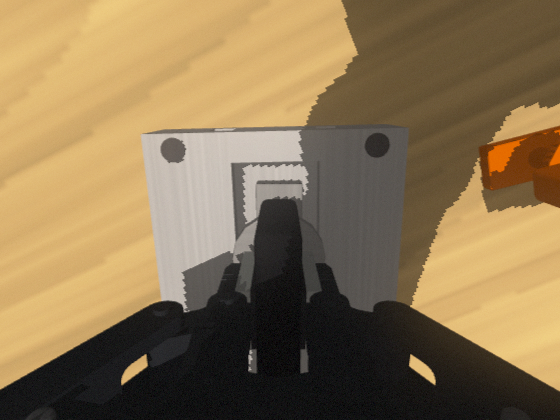

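Head is inside the mouth, centred to within about 1 mm (mouth edges at px 232 and 320, head 255–301). I'll lower it 2 mm and slide.

>>> jog_arm(
  motion=[
    [0,0,0,0,0,2,10],
    [0,0,0,-12,0,2,10],
    [0,0,0,-30,0,2,10],
    [0,0,0,-50,0,2,10],
    [0,0,0,-70,0,2,10],
    [0,0,0,-90,0,2,10],
    [0,0,0,-110,0,2,10],
    [0,0,0,-128,0,2,10],
    [0,0,0,-138,0,2,10],
    [0,0,0,-142,0,2,10],
  ],
)

```text
t: 7.62
eef_pos: [0.6051, -0.1937, 0.071]
tool_rot: [-0.0, 0.22, 0.975, -0.0]
contact_force: [-0.6, 0.9, -3.7]
gripper_width: 0.18
grasp_force: 60.9
```

Run:
```python
from h import *
t,M,o=tool();print(t,o["gripper_width"],o["grasp_force"]);c=wristT(bot.read_camera("wrist"),t,M);save(c,"w5.png");go([.606,-.193,t[2]],64.8)
print(o["q"])
```

```text
[ 0.60514541 -0.19373151  0.07104783] 0.17988886736164036 60.9275758266449
turn [-0.     0.    -0.004] deg [-0.   0.  -0.2] shift mm [-0.4  1.   0.1] q7 1.65 F [ 0.7  0.7 -2.1] t 7.67
[-0.10161042  0.63412426  0.4371646   1.79961158 -0.36146037  0.78778102
  1.64609001]
```

View pics/w5.png

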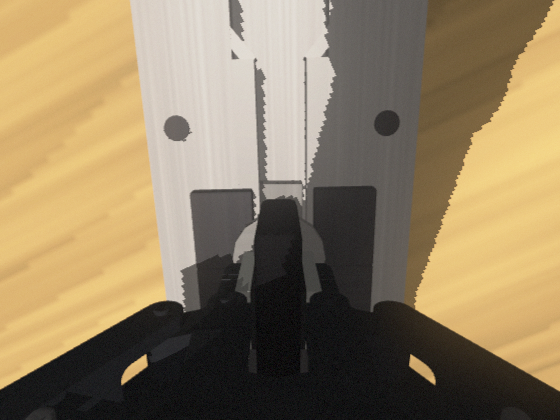

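In line inside the notch (foot edges at px 253 and 314, bolt 279), about 1–2 mm off. Now the quarter turn, which must be negative given q7's range.

>>> jog_arm(
  motion=[
    [0,0,0,1,1.5,0,10],
    [0,0,-0.17,1,1.5,0,10],
    [0,0,-0.35,1,1.5,0,10],
    [0,0,-0.53,1,1.5,0,10],
    [0,0,-0.71,1,1.5,0,10],
    [0,0,-0.89,1,1.5,0,10],
    [0,0,-1.07,1,1.5,0,10],
    [0,0,-1.25,1,1.5,0,10],
    [0,0,-1.42,1,1.5,0,10],
    [0,0,-1.57,1,1.5,0,10],
  ],
)

```text
t: 8.93
eef_pos: [0.6037, -0.1913, 0.0713]
tool_rot: [-0.0, -0.536, 0.844, 0.0]
contact_force: [-0.0, -0.1, -4.0]
gripper_width: 0.182
grasp_force: 61.0
```

>>> jog_arm(
  motion=[
    [0,0,0,0,0,0,10],
    [0,0,0,0,0,1,10],
    [0,0,0,0,0,1.5,10],
    [0,0,0,0,0,1.5,10],
  ],
)

```text
t: 9.43
eef_pos: [0.6044, -0.1915, 0.0697]
tool_rot: [-0.0, -0.534, 0.846, 0.0]
contact_force: [-0.7, 0.3, -2.7]
gripper_width: 0.182
grasp_force: 61.0
```

Run:
```python
from h import *
t,M,o=tool();print(t,o["gripper_width"],o["grasp_force"],o["torque"],o["q"][6]);c=wristT(bot.read_camera("wrist"),t,M);save(c,"w6.png");go(t,-25.3)
```

```text
[ 0.60443498 -0.19149511  0.06968436] 0.18219721710351647 60.97300171852112 [-0.0125961  -0.02381677  0.0003519 ] 2.9240663444304267
turn [ 0.    -0.    -0.003] deg [ 0.  -0.  -0.2] shift mm [0.  0.1 0. ] q7 2.92 F [ 0.2 -0.4 -3.2] t 9.47
```

View pics/w6.png

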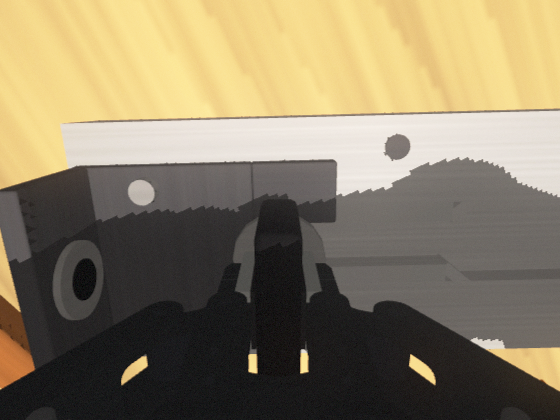

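Handle stands across the slot. I'll ease it down 1 mm, open and lift away.

>>> jog_arm(
  motion=[
    [0,0,0,0,0,1,10],
    [0,0,0,0,0,1,10],
    [0,0,0,0,0,1,25],
    [0,0,0,0,0,1,42],
    [0,0,0,0,0,1,42],
    [0,0,0,0,0,1,42],
    [0,0,0,0,0,-20,42],
    [0,0,0,0,0,-60,42],
    [0,0,0,0,0,-110,42],
    [0,0,0,0,0,-130,42],
  ],
)

```text
t: 10.72
eef_pos: [0.606, -0.1921, 0.2032]
tool_rot: [0.002, -0.534, 0.846, -0.002]
contact_force: [-0.1, -0.4, -0.2]
gripper_width: 0.493
grasp_force: 0.0
```

>>> jog_arm(
  motion=[
    [0,0,0,0,0,0,42],
    [0,0,0,0,0,0,42],
  ],
)

```text
t: 10.98
eef_pos: [0.6037, -0.1914, 0.1984]
tool_rot: [-0.001, -0.534, 0.846, 0.001]
contact_force: [-0.0, -0.1, -0.8]
gripper_width: 0.493
grasp_force: 0.0
```

Run:
```python
from h import *
t,M,o=tool();print(t,o["gripper_width"],o["contact_force"]);c=wristT(bot.read_camera("wrist"),t,M);save(c,"w7.png")
for k,z in(("bolt_mid",.056),("fork",.008)):
    for r in bot.tip_of(k,c)[:2]: print(k,np.round(r["xy"]),r["score"],at_z(c,r["xy"],z))
```

```text
[ 0.60368267 -0.19138631  0.19839214] 0.49255786463520024 [-0.04698829 -0.1196359  -0.80375873]
bolt_mid [277. 195.] 0.93 [ 0.60435323 -0.19065684  0.056     ]
```

View pics/w7.png

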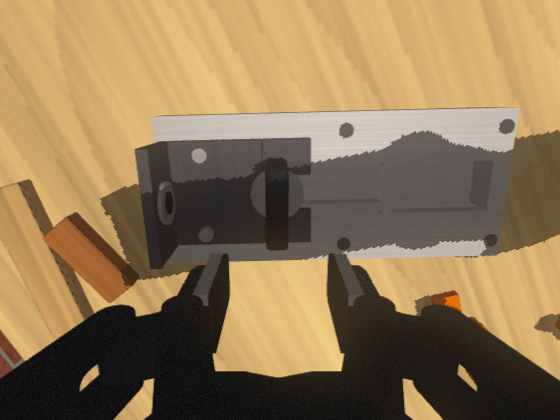

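The bolt stands upright in the fork (px 277,195) with its handle across the slot. It sits about 29 mm past the notch mouth (nominal 28), and the gripper is clear.

```bash
python3 -c "
from station import bot
print(bot.hand_in())"
```

```text
the job is handed in; nothing more can be done
None
```

I handed the job in after about 11 s of robot time: the bolt stands upright in the fork, released, with its handle across the slot, and no move went near the cross-handled stud or the round-knobbed foot; the hand-in returned no verdict.

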